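# Shake the drill bits out of the tin

### The arm

A 6-joint arm with a two-finger parallel gripper is mounted at the origin on the work surface. World frame = base frame: x ahead of the robot, y to its left, z up, the work surface at z = 0. Lengths are in m, angles in degrees, forces in N, time in s.
With the tool pointing down it reaches from about 0.4 to 0.825 m from the base axis. Payload 7 kg.
Tool frame: the origin (TCP) lies at the very end of the fingers, on their centre line; the grasp point (between the pads) lies 19 mm behind it; z points along the fingers, y is the line along which they close (so a half turn about z gives the same grasp; the last joint's range is limited). The gripper opens to 88 mm and grips with 3 to 60 N. Pads are 19 mm wide; open, the fingers measure 130 mm over their backs; the gripper's body (78 mm by 193 mm) begins 47 mm behind the grasp point.
Start: joints at [-49.039, 20.546, 0.682, 0, -70.136, -16.507], TCP at [0.279, -0.614, 0.227] pointing down, gripper open.
Joint ranges: [-176.03, 176.03], [-82.01, 121.73], [-58.28, 71.71], [-173.87, 95.51], [-174.79, -0.11], [-173.66, 173.66]. Speed limits (degrees/s): [136.94, 136.94, 172.46, 180, 180, 180].

### API

Orientations are given as [roll, pitch, yaw] about the fixed x, y, z axes, in that order (R = Rz(yaw) Ry(pitch) Rx(roll)).
In Python, from plant import ctrl gives the robot as it stands.
- The arm moves only by the tool carry_out, never from a script. Its argument "deltas" is a list that holds one entry, the list of rows, each a list of 5 numbers: the shift along the tool's x, y, z scaled (see below), then the turn about the tool's z scaled (see below), then the opening, from -1 (shut) to 1 (fully open). A call has 1 to 5 rows; each row is the pose to reach, as a shift and turn from the pose commanded when the call began, along the tool's axes at that moment, turning the shorter way round; what a row does not reach only later rows make up. The controller multiplies each number of a shift by 20 cm and each number of a turn by 2 pi rad. A row lasts 1/10 s, in which the tool goes at most 50 mm and 8.59 degrees, less where a joint would pass 70% of its speed; a pose out of reach is approached as far as the arm can. A call with a number of a shift or a turn outside -1 to 1 is refused whole. A call with a gripper value outside its range is refused whole. The fingers move at their own pace and stop on an object; the grip force is fixed at half the most. Time passes only in rows, so rows that repeat a pose let the fingers close. It gives the time, the measured TCP pose, the force, the opening and the grip force at its end, in the units of the state.
- ctrl.get_obs(): the state, without advancing time (a new reading comes with each control period).
- ctrl.snapshot(name): name is "scene" or "top" or "wrist"; returns a dict with "color" (384x512x3 uint8, red, green, blue), "camera_matrix" (3x3 intrinsics, pixels), "R" (3x3) and "t" (3): a world point X has camera coordinates R X + t. Camera axes: x right, y down, z forward; pixel columns grow to the right and rows downward; lengths in m; the calibration is good to about 2 mm. A picture is of the moment at which its call begins. There is no depth.
- ctrl.close_job(): hands the job in; it is judged then, once.
Trained networks look in a picture, given as the dict that the camera call returned (one of the last four; its "shot" number tells which), for a name from the list of things; names that differ only in an ending like _2 or _b are one class to them, and where a whole thing is asked for, a point or a joint stands for the part that bears it (a point fixed in the world has none). Each returns a list of dicts, best first, with "p" (0 to 1); they miss things now and then, are a little off and sometimes report something else, mostly with a low value. They report only what shows in the picture. A call takes as long as a camera call.
- ctrl.search_frame(picture, name): "centre" ([column, row] in pixels, amid what is visible of it).
- ctrl.silhouettes(picture, name): "mask" (384x512 bool, what is visible of it) and "centre" ([column, row] in pixels, amid what is visible of it).
- ctrl.spot_point(picture, name): "centre" ([column, row] in pixels: a listed point, or the origin of a listed thing).
The state is a dict: "clock": time; "joint_pos": joint angles; "qvel": joint speeds; "tau": joint torques, N m; "tool_pos": TCP position; "orientation": TCP orientation; "force": force on the tool from outside, world axes, zero at the start; "moment": the same for the moment, N m; "opening": finger opening in m; "gripper_force": force on a finger pad.
Only numpy, scipy, OpenCV 4.12 (cv2) and the standard library are available. Lean on these libraries where they do the work, as an engineer would, in place of code of your own. Each camera call takes 0.05 s, during which the arm holds its last target. There are 200 camera calls.

### The job

Empty the open tin of drill bits into the plywood tray: take the tin from its cradle, turn it mouth-down low over the tray, with its mouth less than 20 cm above the bench, and shake it until you feel it get no lighter, because bits catch behind its inner lip. Then lay the empty tin back in its place in the cradle, mouth to the front as it was, with all three bits left lying in the tray and nothing else on the bench disturbed.

Things in the scene. Friction and masses are not known exactly. Their poses are not given: they have to be found in the camera images.
- tin: the open steel tin, 68 mm in diameter, 125 mm long, lying on its side in one of the cradle's two places. Origin on its axis at mid length; x runs along it from mouth (-62.5 mm) to closed base (+62.5 mm), z is up in the cradle. Weighs 110 to 180 g empty; the three bits inside add 190 to 350 g. Can be gripped across its diameter from above
- tin_mouth (a point): centre of the mouth's outer face: a 55 mm hole in a flat inward lip 4.5 mm thick, which leaves a 3.5 mm step round the inside (bore 62 mm). Mouth-down and held still, the tin mostly keeps one or more bits wedged behind the lip; shaking it sideways a few centimetres about twice a second, or rocking it, frees them within some seconds
- closed_tin: a shorter tin, 68 mm in diameter and 90 mm long, with a paper band round it and its lid pressed on (0.35 kg), lying in the cradle's other place, 108 mm from the open tin's axis; to be left alone
- cradle: fixed wooden cradle for two tins lying side by side: base board 165 x 230 x 12 mm, two 12 mm dowels under each tin, back board 75 mm high at its +x end. Origin at the centre of its underside on the bench; -x is the open front, roughly towards the robot. The tins' axes run along x at y = +54 and -54 mm, 52.6 mm above the bench, mid length near x = 0; a tin lifts straight up
- tray: open plywood sorting tray with cork in the bottom, 220 mm (x) x 260 mm (y), walls 8 mm thick and 45 mm high, floor 8 mm above the bench, loose (0.9 kg). Origin at the centre of its underside
- bit_large: steel Forstner drill bit, 90 mm long, round head 35 mm across and 10 mm thick at one end of a 10 mm shank; starts in the tin. Origin on its axis at mid length; x points to the head
- bit_medium: the same with a head 30 mm across; starts in the tin
- bit_small: the same with a head 25 mm across; starts in the tin
- glue_bottle: upright white glue bottle, 58 mm in diameter and 160 mm high, standing between cradle and tray, loose. Origin at the centre of its foot
- sanding_block: cork sanding block, 65 x 115 mm and 29 mm high, loose, lying behind. Origin at the centre of its underside
- gouge_a: carving gouge, 240 mm long and 27 mm high, lying in front. Origin under its mid length; x to the blade
- gouge_b: shorter carving gouge, 210 mm long and 27 mm high, lying in front. Origin under its mid length; x to the blade
- mallet: joiner's mallet lying on its side on the right, 240 mm long; head 70 x 130 mm and 60 mm high at its +x end. Origin under its middle
- oilstone: sharpening stone in a wooden base, 210 x 70 mm and 32 mm high, lying on the left. Origin at the centre of its underside

How it is judged (in metres and radians):
On the way:
1. the tin is held mouth-down (its axis more than 45 degrees below level), its mouth over the tray and less than 0.22 m above the bench (angle between tin's own x axis and vertical below 0.785 rad and height (world z) of tin_mouth below 0.22 m and x of tin_mouth in the frame of tray between -0.11 and 0.11 m and y of tin_mouth in the frame of tray between -0.13 and 0.13 m), for 0.2 s.
At the end, for the whole second after the job is handed in: all three bits lie still in the tray (centres inside its walls, less than 60 mm above the bench), and the empty tin rests level in its place in the cradle, its middle within 25 mm and its mouth within 30 mm of where they were at the start, released (x of bit_large in the frame of tray between -0.105 and 0.105 m and y of bit_large in the frame of tray between -0.125 and 0.125 m and x of bit_medium in the frame of tray between -0.105 and 0.105 m and y of bit_medium in the frame of tray between -0.125 and 0.125 m and x of bit_small in the frame of tray between -0.105 and 0.105 m and y of bit_small in the frame of tray between -0.125 and 0.125 m and z of each of bit_large, bit_medium, bit_small in the frame of tray below 0.06 m and linear speed of each of bit_large, bit_medium, bit_small below 0.03 m/s and distance of tin from where it was at the start of the episode below 0.025 m and distance of tin_mouth from where it was at the start of the episode below 0.03 m and angle between the x axis of tin and the x axis of cradle, either way round below 0.12 rad and height (world z) of tin between 0.047 and 0.058 m and linear speed of tin below 0.02 m/s); the robot touches nothing.
It fails at once if a bystander (closed tin, glue bottle, sanding block, gouge, mallet, sharpening stone) is moved more than 25 mm (distance of any of closed_tin, glue_bottle, sanding_block, gouge_a, gouge_b, mallet, oilstone from where it was at the start of the episode above 0.025 m).
It fails at once if the tray is shifted more than 30 mm (distance of tray from where it was at the start of the episode above 0.03 m).
It fails at once if the tin is turned mouth-down with its mouth more than 0.22 m above the bench (angle between tin's own x axis and vertical below 0.785 rad and height (world z) of tin_mouth above 0.22 m).
It also fails if it takes over 72 s, if anything falls off the work surface, if the arm or the gripper's body presses on something with over 40 N, if the wrist force passes 120 N, or if a joint passes its speed limit or range.

## Working session

There is one attempt and no reset: what is moved stays moved. The work goes in short steps, Python scripts to look and compute and a tool call to move; the robot and the scene stay as the last step left them, time stands still between calls to the robot, and variables do not carry over. Pictures are saved under pics/ and viewed, at most 10 in all, crops included, and the job is handed in when it is done.

Besides the shell and the picture viewer there is one more tool, called in YAML: its name, and indented under it one key for each argument. carry_out: Moves the arm, as the interface text tells. Its arguments: {"type":"object","properties":{"deltas":{"type":"array"}},"required":["deltas"]}

```bash
mkdir -p pics; cat > h.py <<'E'
import numpy as np, cv2
from plant import ctrl
def ray(s,px,z):
    K,R,t=map(np.array,(s["camera_matrix"],s["R"],s["t"]))
    d=R.T@np.linalg.inv(K)@np.array([px[0],px[1],1.]); c=-R.T@t
    return c+d*(z-c[2])/d[2]
def save(s,n,k=1.5): cv2.imwrite(f"pics/{n}.png",cv2.resize(s["color"][:,:,::-1],None,fx=k,fy=k))
def proj(s,X):
    p=np.array(s["camera_matrix"])@(np.array(s["R"])@np.array(X)+np.array(s["t"])); return p[:2]/p[2]
def st():
    o=ctrl.get_obs(); print({k:np.round(v,3).tolist() for k,v in o.items() if k in("clock","tool_pos","orientation","force","moment","opening","gripper_force","joint_pos")}); return o
E
python3 - <<'E'
from h import *
st()
for v in("top","scene"):
    s=ctrl.snapshot(v); save(s,v)
    for n,z in(("tin",.0526),("tin_mouth",.0526),("closed_tin",.0526),("cradle",0),("tray",0),("glue_bottle",0),("sanding_block",0),("mallet",0),("oilstone",0)):
        r=ctrl.spot_point(s,n)
        if r: print(v,n,[(np.round(q["centre"],1).tolist(),round(q["p"],2),np.round(ray(s,q["centre"],z)[:2],3).tolist()) for q in r[:2]])
E
```

```text
{'clock': 0.0, 'joint_pos': [-49.038, 20.593, 0.634, -0.02, -70.135, -16.507], 'tool_pos': [0.279, -0.614, 0.226], 'orientation': [179.904, -0.009, -155.552], 'force': [-0.293, -0.893, 0.48], 'moment': [-0.004, -0.018, 0.033], 'gripper_force': 0.0, 'opening': 0.088}
top tin [([323.8, 184.8], 0.97, [0.594, -0.218])]
top tin_mouth [([322.8, 205.7], 0.78, [0.526, -0.213])]
top closed_tin [([351.6, 194.2], 0.9, [0.562, -0.308])]
top cradle [([332.3, 185.5], 0.58, [0.596, -0.254])]
top tray [([186.2, 191.8], 0.87, [0.581, 0.242])]
top glue_bottle [([254.4, 193.9], 0.63, [0.571, 0.01]), ([251.6, 134.8], 0.5, [0.774, 0.018])]
top sanding_block [([251.3, 137.7], 0.91, [0.764, 0.019]), ([322.0, 185.9], 0.32, [0.595, -0.219])]
top oilstone [([104.4, 220.0], 0.76, [0.488, 0.521])]
scene tin [([211.2, 181.4], 0.96, [0.585, -0.181])]
scene tin_mouth [([214.4, 169.7], 0.78, [0.529, -0.209]), ([304.1, 187.4], 0.37, [0.412, 0.138])]
scene closed_tin [([188.7, 167.5], 0.87, [0.576, -0.303])]
scene cradle [([201.9, 185.0], 0.62, [0.588, -0.233])]
scene tray [([303.2, 234.2], 0.7, [0.569, 0.229]), ([189.2, 168.5], 0.31, [0.546, -0.334])]
scene glue_bottle [([255.0, 207.5], 0.91, [0.564, 0.011])]
scene sanding_block [([230.7, 249.3], 0.82, [0.771, 0.044])]
scene mallet [([164.4, 141.3], 0.76, [0.479, -0.531]), ([246.6, 158.7], 0.61, [0.367, -0.166])]
```

View pics/top.png

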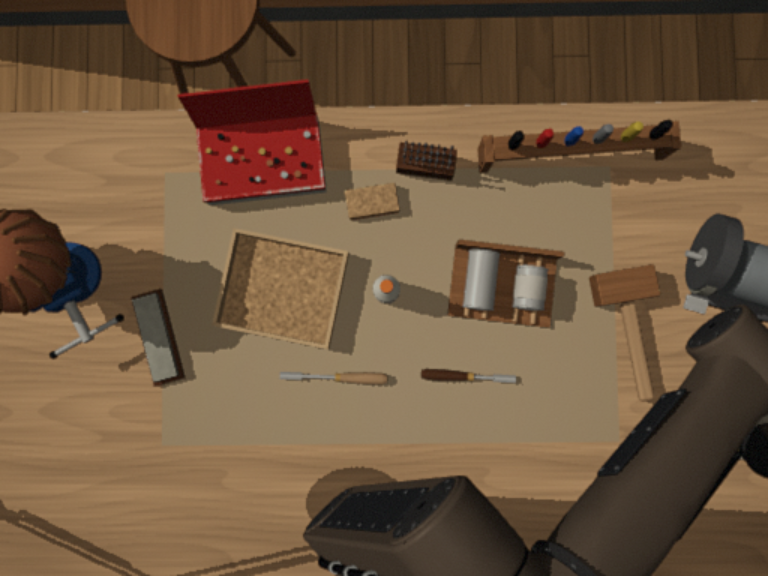

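View pics/scene.png

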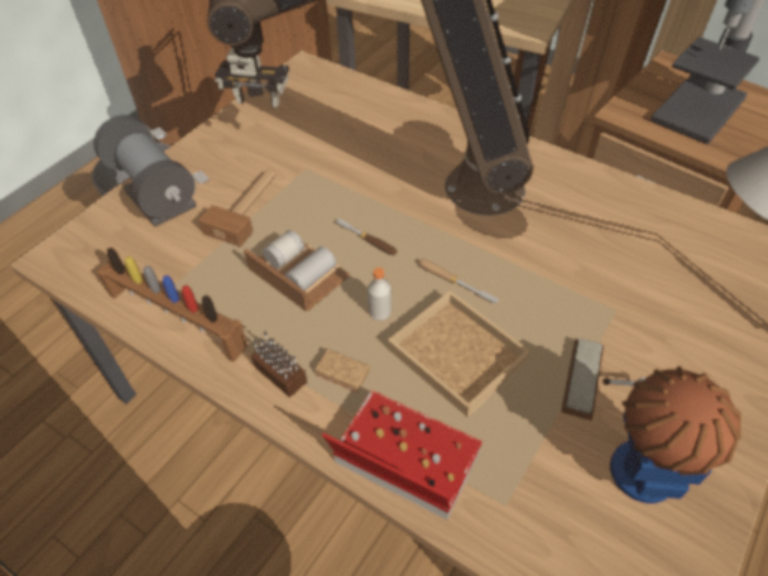

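carry_out:
  deltas:
    - [[-0.25, 0.13, 0, 0, 1], [-0.5, 0.26, 0, 0, 1], [-0.75, 0.383, 0, 0, 1], [-0.75, 0.383, 0, 0, 1]]

```text
clock: 1.4
tool_pos: [0.3863, -0.4799, 0.227]
orientation: [-180.0, 0.0, -155.4]
force: [-1.3, -0.5, 0.7]
opening: 0.0877
gripper_force: 0.0
```

carry_out:
  deltas:
    - [[-0.25, 0.13, 0, 0, 1], [-0.5, 0.26, 0, 0, 1], [-0.75, 0.383, 0, 0, 1], [-0.75, 0.383, 0, 0, 1]]

```text
clock: 1.8
tool_pos: [0.4914, -0.3478, 0.2268]
orientation: [-180.0, 0.0, -155.4]
force: [-0.9, -0.4, 0.1]
opening: 0.0874
gripper_force: 0.0
```

carry_out:
  deltas:
    - [[-0.25, 0.13, 0, 0.0875, 1], [-0.5, 0.26, 0, 0.0875, 1], [-0.75, 0.383, 0, 0.0875, 1], [-0.75, 0.383, 0, 0.0875, 1], [-0.75, 0.383, 0, 0.0875, 1]]

```text
clock: 2.3
tool_pos: [0.5958, -0.2163, 0.2262]
orientation: [180.0, 0.0, 172.9]
force: [0.2, -0.4, -0.0]
opening: 0.0878
gripper_force: 0.0
```

```bash
python3 - <<'E'
from h import *
st()
s=ctrl.snapshot("wrist"); save(s,"w1")
for n,z in(("tin",.0526),("tin_mouth",.0526),("closed_tin",.0526),("cradle",0)):
    r=ctrl.spot_point(s,n)
    if r: print(n,[(np.round(q["centre"],1).tolist(),round(q["p"],2),np.round(ray(s,q["centre"],z)[:2],3).tolist()) for q in r[:2]])
for q in ctrl.silhouettes(s,"tin")[:1]:
    m=q["mask"].astype(np.uint8); r=cv2.minAreaRect(cv2.findNonZero(m)); b=cv2.boxPoints(r)
    print(b.round(0).tolist(),[ray(s,p,.07)[:2].round(3).tolist() for p in b])
E
```

```text
{'clock': 2.3, 'joint_pos': [-2.343, 16.727, -4.878, -0.009, -68.394, -94.718], 'tool_pos': [0.596, -0.216, 0.226], 'orientation': [179.991, 0.0, 172.936], 'force': [0.174, -0.442, -0.046], 'moment': [-0.12, 0.016, 0.018], 'gripper_force': 0.0, 'opening': 0.088}
tin [([265.1, 169.5], 0.88, [0.591, -0.204]), ([165.2, 162.7], 0.69, [0.569, -0.314])]
tin_mouth [([265.4, 108.7], 0.75, [0.525, -0.196])]
closed_tin [([166.0, 161.3], 0.7, [0.568, -0.313])]
cradle [([219.5, 159.6], 0.93, [0.582, -0.261])]
[[234.0, 108.0], [297.0, 108.0], [297.0, 229.0], [234.0, 229.0]] [[0.52, -0.228], [0.528, -0.165], [0.66, -0.176], [0.651, -0.247]]
```

View pics/w1.png

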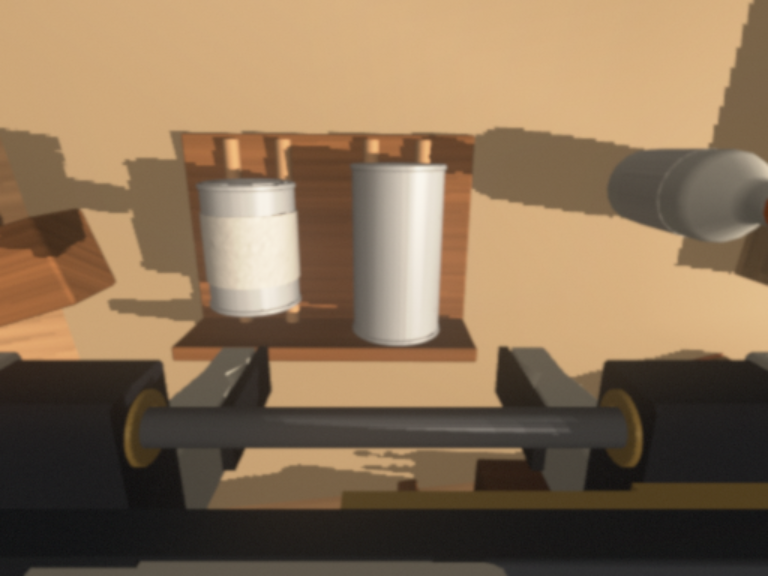

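carry_out:
  deltas:
    - [[0, 0.05, 0.24, 0, 1], [0, 0.05, 0.48, 0, 1], [0, 0.05, 0.48, 0, 1]]

```text
clock: 2.9
tool_pos: [0.5903, -0.2089, 0.1245]
orientation: [180.0, -0.6, 172.8]
force: [0.2, -0.2, 0.4]
opening: 0.0878
gripper_force: 0.0
```

```bash
python3 - <<'E'
from h import *
o=st()
s=ctrl.snapshot("wrist"); save(s,"w2")
print(proj(s,o["tool_pos"]))
for n,z in(("tin",.0526),("tin_mouth",.0526),("closed_tin",.0526)):
    r=ctrl.spot_point(s,n)
    if r: print(n,[(np.round(q["centre"],1).tolist(),round(q["p"],2),np.round(ray(s,q["centre"],z)[:2],3).tolist()) for q in r[:2]])
for q in ctrl.silhouettes(s,"tin")[:1]:
    m=q["mask"]
    for r in range(0,384,20):
        c=np.where(m[r])[0]
        if len(c): print(r,c.min(),c.max(),(c.min()+c.max())/2)
E
```

```text
{'clock': 2.9, 'joint_pos': [-1.717, 20.964, -12.809, -0.129, -56.843, -95.365], 'tool_pos': [0.59, -0.209, 0.124], 'orientation': [179.951, -0.623, 172.847], 'force': [0.247, -0.243, 0.406], 'moment': [-0.042, 0.132, 0.026], 'gripper_force': 0.0, 'opening': 0.088}
[255.01353308 246.80579294]
tin_mouth [([260.6, 122.6], 0.72, [0.525, -0.196])]
closed_tin [([125.7, 194.2], 0.91, [0.567, -0.311])]
120 245 253 249.0
140 218 304 261.0
160 218 303 260.5
180 219 302 260.5
200 219 301 260.0
220 219 300 259.5
240 221 300 260.5
260 222 298 260.0
```

carry_out:
  deltas:
    - [[0, 0.02, 0.2, 0, 1], [0, 0.02, 0.4, 0, 1], [0, 0.02, 0.48, 0, 1], [0, 0.02, 0.48, 0, 1], [0, 0.02, 0.48, 0, 1]]

```text
clock: 3.65
tool_pos: [0.5971, -0.2054, 0.0366]
orientation: [-180.0, 0.1, 173.0]
force: [0.2, -0.3, 0.5]
opening: 0.0877
gripper_force: 0.0
```

carry_out:
  deltas:
    - [[0, 0, 0, 0, -1], [0, 0, 0, 0, -1], [0, 0, 0, 0, -1], [0, 0, 0, 0, -1], [0, 0, 0, 0, -1]]

```text
clock: 4.15
tool_pos: [0.5963, -0.2057, 0.0359]
orientation: [-180.0, 0.1, 173.0]
force: [-1.4, -2.7, 6.3]
opening: 0.0677
gripper_force: 30.0
```

carry_out:
  deltas:
    - [[0, 0, 0, 0, -1], [0, 0, -0.1, 0, -1], [0, 0, -0.1, 0, -1], [0, 0, -0.1, 0, -1]]

```text
clock: 4.55
tool_pos: [0.5955, -0.2048, 0.0543]
orientation: [180.0, 0.0, 172.9]
force: [-0.5, -0.1, -3.6]
opening: 0.0677
gripper_force: 30.0
```

```bash
python3 - <<'E'
from h import *
o=st()
s=ctrl.snapshot("wrist"); save(s,"w3",1)
E
```

```text
{'clock': 4.55, 'joint_pos': [-1.268, 25.173, -16.935, -0.037, -47.872, -95.774], 'tool_pos': [0.595, -0.205, 0.054], 'orientation': [179.971, 0.017, 172.933], 'force': [-0.512, -0.116, -3.582], 'moment': [0.003, 0.019, 0.003], 'gripper_force': 29.985, 'opening': 0.068}
```

View pics/w3.png

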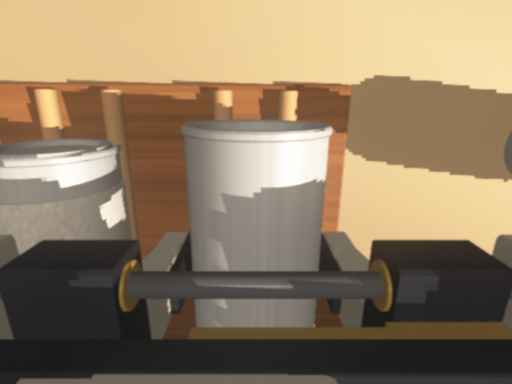

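carry_out:
  deltas:
    - [[0, 0, -0.16, 0, -1], [0, 0, -0.32, 0, -1], [0, 0, -0.48, 0, -1], [0, 0, -0.64, 0, -1], [0, 0, -0.8, 0, -1]]

```text
clock: 5.1
tool_pos: [0.5949, -0.2047, 0.2144]
orientation: [180.0, -0.1, 172.9]
force: [0.2, 0.9, -3.8]
opening: 0.0679
gripper_force: 30.0
```

carry_out:
  deltas:
    - [[0.02, 0.145, 0, 0, -1], [0.04, 0.29, 0, 0, -1], [0.06, 0.435, 0, 0, -1], [0.08, 0.58, 0, 0, -1], [0.11, 0.725, 0, 0, -1]]

```text
clock: 5.6
tool_pos: [0.5909, -0.0572, 0.2131]
orientation: [-180.0, -0.1, 172.9]
force: [-0.7, 0.6, -3.5]
opening: 0.0678
gripper_force: 30.0
```

carry_out:
  deltas:
    - [[0.02, 0.145, 0, 0, -1], [0.04, 0.29, 0, 0, -1], [0.06, 0.435, 0, 0, -1], [0.08, 0.58, 0, 0, -1], [0.11, 0.725, 0, 0, -1]]

```text
clock: 6.1
tool_pos: [0.5868, 0.0893, 0.2131]
orientation: [-180.0, -0.1, 172.9]
force: [-0.1, 0.9, -3.7]
opening: 0.0677
gripper_force: 30.0
```

carry_out:
  deltas:
    - [[0.02, 0.145, 0, 0, -1], [0.04, 0.29, 0, 0, -1], [0.06, 0.435, 0, 0, -1], [0.08, 0.58, 0, 0, -1], [0.11, 0.725, 0, 0, -1]]

```text
clock: 6.6
tool_pos: [0.5828, 0.2358, 0.213]
orientation: [-179.9, -0.1, 172.9]
force: [0.3, -0.2, -3.4]
opening: 0.0677
gripper_force: 30.0
```

```bash
python3 - <<'E'
from h import *
o=st()
s=ctrl.snapshot("wrist"); w=s
t=ctrl.snapshot("scene")
both=np.hstack([s["color"],t["color"]]); cv2.imwrite("pics/b4.png",cv2.resize(both[:,:,::-1],(800,300)))
for s in(w,t):
  r=ctrl.spot_point(s,"tray")
  if r: print([(np.round(q["centre"],1).tolist(),round(q["p"],2),np.round(ray(s,q["centre"],0)[:2],3).tolist()) for q in r[:2]])
E
```

```text
{'clock': 6.6, 'joint_pos': [39.772, 16.804, -6.526, -0.034, -66.787, -136.812], 'tool_pos': [0.583, 0.236, 0.213], 'orientation': [-179.936, -0.103, 172.946], 'force': [0.347, -0.244, -3.378], 'moment': [-0.004, -0.149, -0.007], 'gripper_force': 29.984, 'opening': 0.068}
[([305.2, 237.7], 0.81, [0.579, 0.243])]
```

View pics/b4.png

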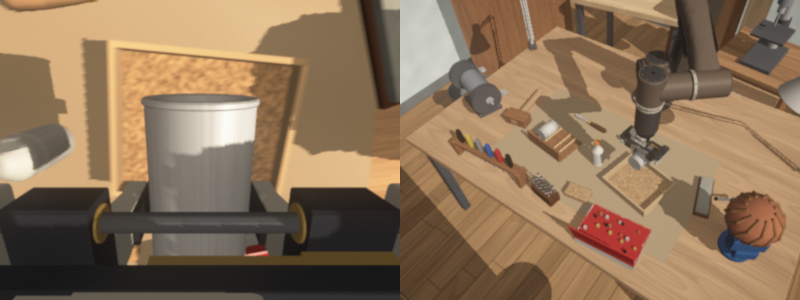

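carry_out:
  deltas:
    - [[0, 0.01, 0.2, 0.018, -1], [0, 0.01, 0.4, 0.018, -1], [0, 0.01, 0.6, 0.018, -1], [0, 0.01, 0.8, 0.018, -1], [0, 0.01, 0.8, 0.018, -1]]

```text
clock: 7.3
tool_pos: [0.5798, 0.233, 0.0485]
orientation: [-179.5, -0.5, 166.3]
force: [-0.6, -0.8, -3.4]
opening: 0.0675
gripper_force: 30.0
```

carry_out:
  deltas:
    - [[0, 0, 0.05, 0, -1], [0, 0, 0.09, 0, -1], [0, 0, 0.12, 0, -1], [0, 0, 0.12, 0, -1]]

```text
clock: 7.7
tool_pos: [0.5838, 0.2367, 0.0308]
orientation: [180.0, 0.0, 166.5]
force: [-0.5, 0.2, -3.5]
opening: 0.0676
gripper_force: 30.0
```

carry_out:
  deltas:
    - [[0, 0, 0.015, 0, -1], [0, 0, 0.03, 0, -1], [0, 0, 0.03, 0, -1]]

```text
clock: 8.0
tool_pos: [0.5841, 0.237, 0.0253]
orientation: [180.0, 0.1, 166.5]
force: [-1.4, 0.0, 1.5]
opening: 0.0677
gripper_force: 30.0
```

carry_out:
  deltas:
    - [[0, 0, 0, 0, 1], [0, 0, 0, 0, 1], [0, 0, 0, 0, 1], [-0.09, 0, 0, 0, 1], [-0.17, 0, 0, 0, 1]]

```text
clock: 8.5
tool_pos: [0.6173, 0.229, 0.0249]
orientation: [180.0, 0.0, 166.5]
force: [-0.0, 1.3, 0.0]
opening: 0.0877
gripper_force: 0.0
```

carry_out:
  deltas:
    - [[0, 0, 0, 0, 1], [0, 0, 0, 0, 1]]

```text
clock: 8.7
tool_pos: [0.6166, 0.2285, 0.0243]
orientation: [-180.0, -0.0, 166.4]
force: [-0.9, 0.6, -0.4]
opening: 0.0876
gripper_force: 0.0
```

```bash
python3 - <<'E'
from h import *
o=st()
s=ctrl.snapshot("wrist"); save(s,"w5",1)
for n,z in(("tin",.042),("tin_mouth",.042)):
    r=ctrl.spot_point(s,n)
    if r: print(n,[(np.round(q["centre"],1).tolist(),round(q["p"],2),np.round(ray(s,q["centre"],z)[:2],3).tolist()) for q in r[:2]])
E
```

```text
{'clock': 8.7, 'joint_pos': [37.288, 29.327, -14.483, -0.013, -46.213, -140.849], 'tool_pos': [0.617, 0.229, 0.024], 'orientation': [-179.987, -0.022, 166.43], 'force': [-0.897, 0.573, -0.374], 'moment': [-0.044, -0.017, -0.031], 'gripper_force': 0.0, 'opening': 0.088}
tin [([255.7, 187.4], 0.61, [0.577, 0.238])]
tin_mouth [([256.5, 41.1], 0.78, [0.514, 0.254])]
```

View pics/w5.png

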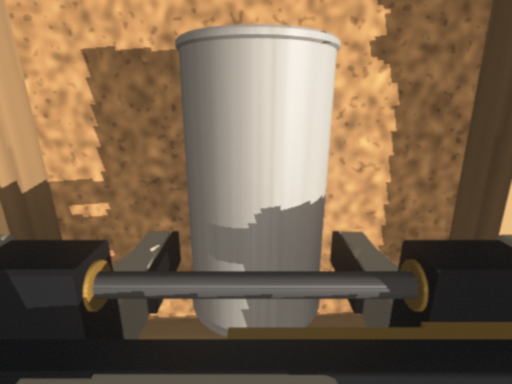

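carry_out:
  deltas:
    - [[0, 0, 0, 0, -1], [0, 0, 0, 0, -1], [0, 0, 0, 0, -1], [0, 0, 0, 0, -1], [0, 0, 0, 0, -1]]

```text
clock: 9.35
tool_pos: [0.6167, 0.229, 0.0247]
orientation: [180.0, -0.0, 166.5]
force: [-1.4, 0.8, 1.8]
opening: 0.0676
gripper_force: 30.0
```

carry_out:
  deltas:
    - [[0, 0, -0.25, 0, -1], [0, 0, -0.5, 0, -1], [0, 0, -0.5, 0, -1], [0, 0, -0.5, 0, -1]]

```text
clock: 9.75
tool_pos: [0.617, 0.2291, 0.1256]
orientation: [179.9, 0.1, 166.5]
force: [-0.2, 0.1, -4.1]
opening: 0.0678
gripper_force: 30.0
```

```bash
cat >> h.py <<'E'
def tilt():
    o=st(); s=ctrl.snapshot("wrist"); q=ctrl.spot_point(s,"tin_mouth")[:1]; G=np.array(o["tool_pos"])+[0,0,.019]
    a=np.radians(o["orientation"][2]); ux=np.array([np.cos(a),np.sin(a),0])
    best=min((np.linalg.norm(proj(s,G+.106*(np.cos(t)*ux-np.sin(t)*np.array([0,0,1])))-q[0]["centre"]),t) for t in np.radians(np.arange(-10,95,1))) if q else None
    print(q, best and (best[0],np.degrees(best[1]))); return s
E
python3 - <<'E'
from h import *
s=tilt(); t=ctrl.snapshot("scene")
both=np.hstack([cv2.resize(s["color"],(400,300)),cv2.resize(t["color"][130:290,200:400],(375,300),interpolation=cv2.INTER_CUBIC)]); cv2.imwrite("pics/b6.png",both[:,:,::-1])
E
```

```text
{'clock': 9.75, 'joint_pos': [37.297, 23.21, -9.129, -0.032, -57.525, -140.827], 'tool_pos': [0.617, 0.229, 0.126], 'orientation': [179.877, 0.065, 166.452], 'force': [-0.159, 0.148, -4.074], 'moment': [-0.106, -0.092, -0.003], 'gripper_force': 29.998, 'opening': 0.068}
[{'centre': [251.7, 46.7], 'p': 0.56}] (np.float64(3.902624451856294), np.float64(7.0))
```

View pics/b6.png

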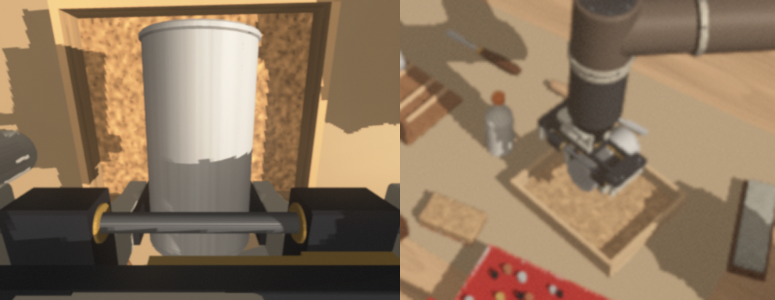

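carry_out:
  deltas:
    - [[0, 0, 0, 0, 0.5], [0, 0, 0, 0, 0.52]]

```text
clock: 10.1
tool_pos: [0.6163, 0.2284, 0.1232]
orientation: [-179.9, -0.1, 166.5]
force: [0.9, -0.3, -4.1]
opening: 0.0679
gripper_force: 30.0
```

carry_out:
  deltas:
    - [[0, 0, 0, 0, 0.53], [0, 0, 0, 0, 0.53]]

```text
clock: 10.3
tool_pos: [0.6167, 0.2287, 0.1242]
orientation: [-180.0, -0.0, 166.5]
force: [-0.1, 0.5, -3.1]
opening: 0.0677
gripper_force: 30.0
```

```bash
python3 - <<'E'
from h import *
s=tilt()
E
```

```text
{'clock': 10.3, 'joint_pos': [37.3, 23.336, -9.144, 0.0, -57.552, -140.827], 'tool_pos': [0.617, 0.229, 0.124], 'orientation': [-179.974, -0.02, 166.474], 'force': [-0.117, 0.498, -3.057], 'moment': [-0.104, -0.219, -0.023], 'gripper_force': 29.999, 'opening': 0.068}
[{'centre': [250.8, 43.4], 'p': 0.85}] (np.float64(4.809381264570598), np.float64(4.0))
```

carry_out:
  deltas:
    - [[0, 0, -0.25, 0, -1], [0, 0, 0, 0, -1], [0, 0, -0.25, 0, -1], [0, 0, 0, 0, -1], [0, 0, -0.25, 0, -1]]

```text
clock: 10.9
tool_pos: [0.6079, 0.2244, 0.1556]
orientation: [-178.9, -1.3, 166.3]
force: [-3.7, -0.5, -8.2]
opening: 0.0682
gripper_force: 30.0
```

carry_out:
  deltas:
    - [[0, 0, 0.25, 0, -1], [0, 0, 0, 0, -1], [0, 0, 0.25, 0, -1], [0, 0, 0, 0, -1], [0, 0, 0, 0, -1]]

```text
clock: 11.4
tool_pos: [0.6188, 0.2292, 0.1774]
orientation: [180.0, 0.2, 166.5]
force: [0.7, 0.3, -0.6]
opening: 0.0677
gripper_force: 30.0
```

```bash
python3 - <<'E'
from h import *
s=tilt()
E
```

```text
{'clock': 11.4, 'joint_pos': [37.299, 20.892, -5.465, 0.148, -63.5, -140.828], 'tool_pos': [0.619, 0.229, 0.177], 'orientation': [179.974, 0.193, 166.537], 'force': [0.697, 0.323, -0.615], 'moment': [0.201, -0.564, 0.002], 'gripper_force': 29.999, 'opening': 0.068}
[] None
```

```bash
python3 - <<'E'
from h import *
o=st()
for v in("wrist","top","scene"):
    s=ctrl.snapshot(v); save(s,"c_"+v)
    for q in ctrl.silhouettes(s,"tin")[:2]:
        m=q["mask"]; r,c=np.where(m); print(v,round(q["p"],2),c.min(),c.max(),r.min(),r.max(),m.sum())
    for n in("bit_large","tin_mouth"): print(n,[(np.round(q["centre"]).tolist(),round(q["p"],2)) for q in ctrl.spot_point(s,n)])
    G=np.array(o["tool_pos"])+[0,0,.019]; print(v,"grip px",proj(s,G).round())
E
```

```text
{'clock': 11.5, 'joint_pos': [37.304, 20.888, -5.653, 0.011, -63.32, -140.828], 'tool_pos': [0.618, 0.229, 0.176], 'orientation': [179.898, 0.096, 166.481], 'force': [-0.257, 0.39, -4.119], 'moment': [-0.054, -0.164, -0.023], 'gripper_force': 29.999, 'opening': 0.067}
wrist 0.62 190 321 84 313 20935
bit_large []
tin_mouth []
wrist grip px [255. 264.]
top 0.92 171 191 185 205 355
bit_large []
tin_mouth [([182.0, 200.0], 0.87)]
top grip px [180. 175.]
scene 0.75 289 305 205 223 211
bit_large []
tin_mouth [([313.0, 215.0], 0.79)]
scene grip px [300. 211.]
```

```bash
cat >> h.py <<'E'
def tilt2():
    o=st(); s=ctrl.snapshot("wrist"); G=np.array(o["tool_pos"])+[0,0,.019]
    a=np.radians(o["orientation"][2]); ux=np.array([np.cos(a),np.sin(a),0]); uz=np.array([0,0,1])
    q=ctrl.silhouettes(s,"tin")[:1]
    if not q: print("none"); return s
    r,c=np.where(q[0]["mask"]); row=np.percentile(r,.3)
    f=lambda t: proj(s,G+.106*(np.cos(t)*ux-np.sin(t)*uz)+.034*(np.sin(t)*ux+np.cos(t)*uz))[1]
    T=np.radians(np.arange(-10,91,1)); F=np.array([f(t) for t in T]); print("top row",row,"tilt",np.degrees(T[np.argmin(abs(F-row))]), F[::20].round()); return s
E
python3 - <<'E'
from h import *
tilt2()
E
```

```text
{'clock': 12.1, 'joint_pos': [37.303, 20.939, -5.736, -0.001, -63.33, -140.828], 'tool_pos': [0.617, 0.229, 0.175], 'orientation': [-179.997, -0.003, 166.475], 'force': [-0.054, 0.59, -3.219], 'moment': [-0.076, -0.186, -0.011], 'gripper_force': 29.999, 'opening': 0.068}
top row 87.0 tilt 54.0 [ 34.  19.  43.  79. 119. 160.]
```

carry_out:
  deltas:
    - [[0, 0, 0.25, 0, -1], [0, 0, 0, 0, -1], [0, 0, 0.25, 0, -1], [0, 0, 0, 0, -1], [0, 0, 0.2, 0, -1]]

```text
clock: 12.7
tool_pos: [0.6218, 0.2306, 0.1422]
orientation: [179.7, 0.6, 166.6]
force: [2.2, 2.6, -0.6]
opening: 0.0678
gripper_force: 30.0
```

carry_out:
  deltas:
    - [[0, 0, -0.25, 0, -1], [0, 0, 0, 0, -1], [0, 0, -0.25, 0, -1], [0, 0, 0, 0, -1], [0, 0, 0, 0, -1]]

```text
clock: 13.2
tool_pos: [0.6149, 0.228, 0.1306]
orientation: [-179.8, -0.2, 166.4]
force: [-0.5, -1.2, -5.5]
opening: 0.0677
gripper_force: 30.0
```

```bash
python3 - <<'E'
from h import *
s=tilt2(); save(s,"w7",0.8)
t=ctrl.snapshot("scene")
both=np.hstack([cv2.resize(s["color"],(400,300)),cv2.resize(t["color"][130:290,200:400],(375,300),interpolation=cv2.INTER_CUBIC)]); cv2.imwrite("pics/b7.png",both[:,:,::-1])
E
```

```text
{'clock': 13.2, 'joint_pos': [37.303, 22.993, -8.721, -0.093, -58.572, -140.831], 'tool_pos': [0.615, 0.228, 0.131], 'orientation': [-179.828, -0.242, 166.423], 'force': [-0.469, -1.183, -5.462], 'moment': [-0.37, 0.02, 0.002], 'gripper_force': 29.971, 'opening': 0.068}
top row 80.0 tilt 50.0 [ 34.  19.  43.  79. 120. 161.]
```

View pics/b7.png

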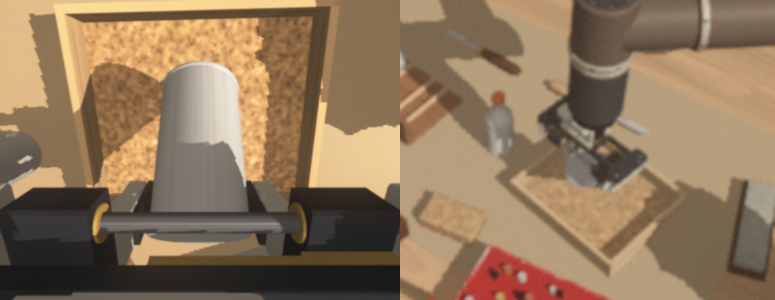

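carry_out:
  deltas:
    - [[-0.2, 0, 0, 0, -1], [-0.2, 0, 0, 0, -1], [0.15, 0, 0, 0, -1], [0.15, 0, 0, 0, -1], [-0.2, 0, 0, 0, -1]]

```text
clock: 13.85
tool_pos: [0.6283, 0.2249, 0.1355]
orientation: [-179.9, -0.3, 166.7]
force: [1.6, 3.1, -2.9]
opening: 0.0678
gripper_force: 30.0
```

carry_out:
  deltas:
    - [[0.15, 0, -0.2, 0, -1], [0.35, 0, 0, 0, -1], [0, 0, -0.2, 0, -1], [0, 0, 0, 0, -1], [0.3, 0, 0, 0, -1]]

```text
clock: 14.35
tool_pos: [0.5922, 0.2339, 0.1267]
orientation: [-179.5, -0.2, 166.2]
force: [-3.4, 1.7, -5.0]
opening: 0.0684
gripper_force: 30.0
```

carry_out:
  deltas:
    - [[-0.15, 0, -0.2, 0, -1], [-0.35, 0, 0, 0, -1], [0, 0, -0.2, 0, -1], [0, 0, 0, 0, -1], [-0.1, 0, 0, 0, -1]]

```text
clock: 14.85
tool_pos: [0.6016, 0.2305, 0.1301]
orientation: [-179.6, -0.4, 166.5]
force: [-0.3, -0.3, -3.8]
opening: 0.0677
gripper_force: 30.0
```

carry_out:
  deltas:
    - [[0, 0, 0, 0, -1], [0, 0, 0, 0, -1], [0, 0, 0, 0, -1]]

```text
clock: 15.15
tool_pos: [0.6075, 0.2313, 0.1359]
orientation: [179.9, 0.1, 166.5]
force: [1.0, -0.4, -2.3]
opening: 0.0676
gripper_force: 30.0
```

```bash
python3 - <<'E'
from h import *
s=tilt2()
for v in("top","scene"):
  t=ctrl.snapshot(v)
  for n in("bit_large","bit_medium","bit_small"): print(v,n,[(np.round(q["centre"]).tolist(),round(q["p"],2)) for q in ctrl.search_frame(t,n)])
E
```

```text
{'clock': 15.15, 'joint_pos': [38.009, 21.995, -9.569, 0.007, -58.322, -141.555], 'tool_pos': [0.607, 0.231, 0.136], 'orientation': [179.914, 0.075, 166.458], 'force': [1.021, -0.394, -2.284], 'moment': [-0.136, -0.121, -0.029], 'gripper_force': 29.999, 'opening': 0.068}
top row 161.0 tilt 90.0 [ 35.  19.  43.  79. 119. 160.]
top bit_large []
top bit_medium [([251.0, 132.0], 0.72), ([229.0, 250.0], 0.43)]
top bit_small []
scene bit_large []
scene bit_medium []
scene bit_small []
```

carry_out:
  deltas:
    - [[0.1, 0, -0.1, 0, -1], [0.1, 0.1, -0.2, 0, -1], [0.1, 0.15, -0.25, 0, -1], [0.1, -0.05, -0.25, 0, -1], [0.1, -0.15, -0.25, 0, -1]]

```text
clock: 16.15
tool_pos: [0.5796, 0.2054, 0.184]
orientation: [-179.9, -0.1, 166.5]
force: [0.3, -0.3, -4.2]
opening: 0.0676
gripper_force: 30.0
```

carry_out:
  deltas:
    - [[0, 0.2, 0, 0, -1], [0, 0.3, 0, 0, -1], [0, 0.1, 0, 0, -1], [0, 0, 0, 0, -1], [0, 0.2, 0, 0, -1]]

```text
clock: 16.65
tool_pos: [0.5881, 0.2399, 0.1845]
orientation: [-179.8, -0.1, 166.2]
force: [2.0, 0.9, -2.6]
opening: 0.0677
gripper_force: 30.0
```

carry_out:
  deltas:
    - [[0.1, 0.1, 0, 0, -1], [0.1, -0.1, 0, 0, -1], [-0.1, -0.2, 0, 0, -1], [-0.1, 0, 0, 0, -1], [0.1, 0.1, 0, 0, -1]]

```text
clock: 17.15
tool_pos: [0.5795, 0.2689, 0.183]
orientation: [-180.0, 0.1, 166.1]
force: [-1.0, 1.6, -4.4]
opening: 0.0677
gripper_force: 30.0
```

carry_out:
  deltas:
    - [[-0.1, -0.1, 0, 0, -1], [-0.1, -0.1, 0, 0, -1], [-0.1, -0.1, 0, 0, -1], [-0.1, -0.1, 0, 0, -1], [-0.1, -0.1, 0, 0, -1]]

```text
clock: 17.65
tool_pos: [0.59, 0.2453, 0.1845]
orientation: [180.0, -0.0, 166.4]
force: [0.3, 0.9, -3.5]
opening: 0.0677
gripper_force: 30.0
```

```bash
python3 - <<'E'
from h import *
s=tilt2()
f=[]
for v in("top","scene","wrist","top","scene","wrist"):
  t=ctrl.snapshot(v); f.append(ctrl.get_obs()["force"])
  for n in("bit_large","bit_medium","bit_small"): print(v,n,[(np.round(q["centre"]).tolist(),round(q["p"],2)) for q in ctrl.search_frame(t,n)])
print(np.mean(f,0),np.std(f,0))
E
```

```text
{'clock': 17.65, 'joint_pos': [40.041, 18.821, -7.521, -0.008, -63.663, -143.597], 'tool_pos': [0.59, 0.245, 0.184], 'orientation': [180.0, -0.009, 166.44], 'force': [0.29, 0.908, -3.484], 'moment': [-0.015, -0.024, -0.042], 'gripper_force': 29.997, 'opening': 0.068}
top row 155.0 tilt 87.0 [ 34.  19.  43.  79. 119. 160.]
top bit_large []
top bit_medium []
top bit_small []
scene bit_large []
scene bit_medium []
scene bit_small []
wrist bit_large [([264.0, 143.0], 0.68), ([234.0, 129.0], 0.34)]
wrist bit_medium [([255.0, 241.0], 0.28)]
wrist bit_small [([238.0, 156.0], 0.45)]
top bit_large []
top bit_medium []
top bit_small [([350.0, 196.0], 0.21)]
scene bit_large []
scene bit_medium []
scene bit_small []
wrist bit_large [([262.0, 145.0], 0.68)]
wrist bit_medium [([264.0, 145.0], 0.58)]
wrist bit_small [([236.0, 154.0], 0.42), ([492.0, 40.0], 0.42)]
[ 0.08549216 -0.09869027 -3.73587069] [0.61382036 0.33672173 0.36445817]
```

carry_out:
  deltas:
    - [[0, 0.2, 0, 0, -1], [0, 0.2, 0, 0, -1], [0, -0.2, 0, 0, -1], [0, -0.2, 0, 0, -1], [0, 0, 0, 0, -1]]

```text
clock: 19.45
tool_pos: [0.5876, 0.2388, 0.1849]
orientation: [-179.8, -0.1, 166.2]
force: [1.4, 1.0, -2.4]
opening: 0.0678
gripper_force: 30.0
```

carry_out:
  deltas:
    - [[0, 0.2, 0, 0, -1], [0, 0.2, 0, 0, -1], [0, -0.2, 0, 0, -1], [0, -0.2, 0, 0, -1], [0, 0, 0, 0, -1]]

```text
clock: 19.95
tool_pos: [0.5875, 0.2387, 0.1849]
orientation: [-179.8, -0.1, 166.2]
force: [1.5, 1.2, -3.3]
opening: 0.0678
gripper_force: 30.0
```

carry_out:
  deltas:
    - [[0.2, 0, 0, 0, -1], [0.2, 0, 0, 0, -1], [-0.15, 0, 0, 0, -1], [-0.15, 0, 0, 0, -1], [0, 0, 0, 0, -1]]

```text
clock: 20.45
tool_pos: [0.5942, 0.2444, 0.183]
orientation: [-179.9, 0.1, 166.3]
force: [-2.3, 0.1, -4.3]
opening: 0.0678
gripper_force: 30.0
```

carry_out:
  deltas:
    - [[0, 0.2, 0, 0, -1], [0, 0.2, 0, 0, -1], [0, -0.2, 0, 0, -1], [0, -0.2, 0, 0, -1], [0, 0, 0, 0, -1]]

```text
clock: 20.95
tool_pos: [0.5877, 0.2387, 0.185]
orientation: [-179.8, -0.1, 166.2]
force: [1.2, 1.6, -3.0]
opening: 0.0678
gripper_force: 30.0
```

carry_out:
  deltas:
    - [[0, 0.2, 0, 0, -1], [0, 0.2, 0, 0, -1], [0, -0.2, 0, 0, -1], [0, -0.2, 0, 0, -1], [0, 0, 0, 0, -1]]

```text
clock: 21.45
tool_pos: [0.5876, 0.2386, 0.1849]
orientation: [-179.8, -0.1, 166.2]
force: [2.0, 1.1, -3.7]
opening: 0.0674
gripper_force: 30.0
```

carry_out:
  deltas:
    - [[0, 0, 0, 0, -1], [0, 0, 0, 0, -1], [0, 0, 0, 0, -1]]

```text
clock: 21.75
tool_pos: [0.5897, 0.2452, 0.1844]
orientation: [-180.0, -0.0, 166.5]
force: [0.6, 0.1, -3.1]
opening: 0.0673
gripper_force: 30.0
```

```bash
python3 - <<'E'
from h import *
s=tilt2()
f=[]
for v in("top","scene","wrist","top","wrist"):
  t=ctrl.snapshot(v); f.append(ctrl.get_obs()["force"])
  if v!="top":
    for n in("bit_large","bit_medium","bit_small"): print(v,n,[(np.round(q["centre"]).tolist(),round(q["p"],2)) for q in ctrl.search_frame(t,n)])
print(np.mean(f,0),np.std(f,0))
E
```

```text
{'clock': 21.75, 'joint_pos': [40.053, 18.816, -7.543, -0.002, -63.673, -143.566], 'tool_pos': [0.59, 0.245, 0.184], 'orientation': [-179.976, -0.021, 166.486], 'force': [0.637, 0.095, -3.072], 'moment': [-0.108, -0.037, -0.031], 'gripper_force': 29.982, 'opening': 0.067}
top row 160.0 tilt 90.0 [ 34.  19.  43.  79. 119. 160.]
scene bit_large []
scene bit_medium []
scene bit_small []
wrist bit_large [([236.0, 132.0], 0.38)]
wrist bit_medium []
wrist bit_small [([266.0, 150.0], 0.23)]
wrist bit_large [([266.0, 152.0], 0.68), ([27.0, 8.0], 0.16)]
wrist bit_medium [([263.0, 150.0], 0.4)]
wrist bit_small [([236.0, 130.0], 0.49)]
[-1.03273760e-01 -1.25943968e-04 -3.39750277e+00] [0.53623217 0.42382579 0.51966005]
```

```bash
python3 - <<'E'
from h import *
s=ctrl.snapshot("wrist"); t=ctrl.snapshot("top")
print(ray(s,(266,150),.02),ray(s,(236,132),.02))
print(proj(t,[.575,.24,.01]))
both=np.hstack([cv2.resize(s["color"],(500,375)),cv2.resize(t["color"][150:230,140:204],(300,375),interpolation=cv2.INTER_CUBIC)]); cv2.imwrite("pics/b8.png",both[:,:,::-1])
E
```

```text
[0.56332465 0.26390568 0.02      ] [0.53736192 0.23730072 0.02      ]
[186.45788847 193.25952233]
```

View pics/b8.png

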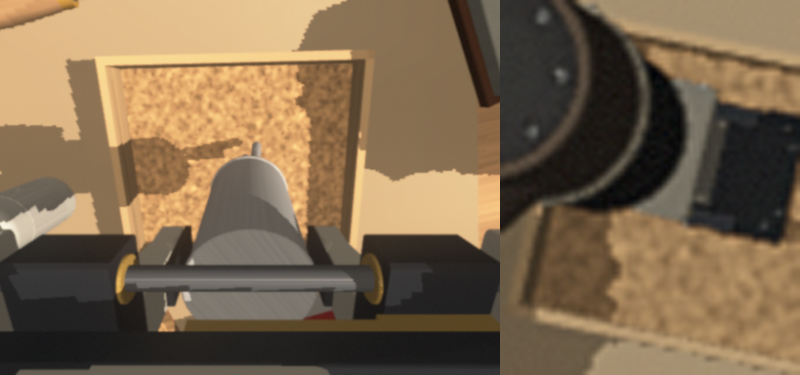

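carry_out:
  deltas:
    - [[0.15, 0.15, 0, 0, -1], [-0.15, -0.15, 0, 0, -1], [0.15, -0.15, 0, 0, -1], [-0.15, 0.15, 0, 0, -1], [0, 0, 0, 0, -1]]

```text
clock: 23.15
tool_pos: [0.5901, 0.2451, 0.1804]
orientation: [-179.7, -0.1, 166.5]
force: [0.9, 1.7, -3.7]
opening: 0.0679
gripper_force: 30.0
```

carry_out:
  deltas:
    - [[0.2, 0, 0, 0, -1], [0.2, 0, 0, 0, -1], [-0.2, 0, 0, 0, -1], [-0.2, 0, 0, 0, -1], [0, 0, 0, 0, -1]]

```text
clock: 23.65
tool_pos: [0.5959, 0.2441, 0.1809]
orientation: [-179.8, 0.0, 166.2]
force: [-3.5, 1.2, -5.0]
opening: 0.0673
gripper_force: 30.0
```

carry_out:
  deltas:
    - [[0, 0, 0.2, 0, -1], [0, 0, 0, 0, -1], [0, 0, 0.2, 0, -1], [0, 0, 0, 0, -1], [0, 0, 0, 0, -1]]

```text
clock: 24.15
tool_pos: [0.592, 0.2462, 0.1882]
orientation: [179.9, 0.2, 166.5]
force: [1.6, 1.4, -1.7]
opening: 0.0677
gripper_force: 30.0
```

carry_out:
  deltas:
    - [[0, 0.12, 0, 0, -1], [0, -0.12, 0, 0, -1], [0, 0.12, 0, 0, -1], [0, -0.12, 0, 0, -1], [0, 0, 0, 0, -1]]

```text
clock: 24.65
tool_pos: [0.5872, 0.2404, 0.183]
orientation: [-179.7, -0.2, 166.3]
force: [1.4, 0.4, -3.4]
opening: 0.0679
gripper_force: 30.0
```

carry_out:
  deltas:
    - [[0.2, 0, 0, 0, -1], [0.2, 0, 0, 0, -1], [-0.2, 0, 0, 0, -1], [-0.2, 0, 0, 0, -1], [0, 0, 0, 0, -1]]

```text
clock: 25.15
tool_pos: [0.5962, 0.2442, 0.1813]
orientation: [-179.8, 0.0, 166.2]
force: [-4.1, 1.3, -4.2]
opening: 0.0677
gripper_force: 30.0
```

carry_out:
  deltas:
    - [[0, 0, 0, 0, -1], [0, 0, 0, 0, -1], [0, 0, 0, 0, -1]]

```text
clock: 25.45
tool_pos: [0.5905, 0.2458, 0.1852]
orientation: [179.9, 0.1, 166.5]
force: [0.4, 0.0, -3.8]
opening: 0.0677
gripper_force: 30.0
```

```bash
cat >> h.py <<'E'
def chk():
    s=tilt2(); f=[]
    for v in("top","wrist","top","wrist"):
      t=ctrl.snapshot(v); f.append(ctrl.get_obs()["force"])
      if v!="top":
        for n in("bit_large","bit_medium","bit_small"): print(v,n,[(np.round(q["centre"]).tolist(),round(q["p"],2)) for q in ctrl.search_frame(t,n)])
    save(t,"chk")
    print(np.mean(f,0),np.std(f,0))
E
python3 -c "
from h import *
chk()"
```

```text
{'clock': 25.45, 'joint_pos': [40.058, 18.791, -7.469, 0.017, -63.657, -143.566], 'tool_pos': [0.59, 0.246, 0.185], 'orientation': [179.943, 0.061, 166.5], 'force': [0.372, 0.004, -3.845], 'moment': [-0.032, 0.014, -0.002], 'gripper_force': 29.999, 'opening': 0.068}
top row 184.0 tilt 90.0 [ 35.  19.  43.  79. 119. 160.]
wrist bit_large []
wrist bit_medium []
wrist bit_small [([276.0, 180.0], 0.52)]
wrist bit_large []
wrist bit_medium []
wrist bit_small [([275.0, 178.0], 0.48)]
[-2.85879252e-01 -4.48987609e-04 -4.07978190e+00] [0.28457023 0.35536372 0.3208113 ]
```

carry_out:
  deltas:
    - [[0.03, -0.1, 0, 0, -1], [0.06, -0.19, 0, 0, -1]]

```text
clock: 26.25
tool_pos: [0.5691, 0.2111, 0.1842]
orientation: [-180.0, -0.0, 166.5]
force: [-0.4, 0.1, -3.4]
opening: 0.0679
gripper_force: 30.0
```

carry_out:
  deltas:
    - [[0.14, 0.19, 0, 0, -1], [0, 0.38, 0, 0, -1], [-0.22, 0.31, 0, 0, -1], [-0.22, 0.07, 0, 0, -1], [0, 0, 0, 0, -1]]

```text
clock: 26.75
tool_pos: [0.5718, 0.2075, 0.1821]
orientation: [-179.8, -0.1, 166.2]
force: [-1.2, 1.5, -3.7]
opening: 0.0675
gripper_force: 30.0
```

carry_out:
  deltas:
    - [[0.14, 0.19, 0, 0, -1], [0, 0.38, 0, 0, -1], [-0.22, 0.31, 0, 0, -1], [-0.22, 0.07, 0, 0, -1], [0, 0, 0, 0, -1]]

```text
clock: 27.25
tool_pos: [0.572, 0.2078, 0.1826]
orientation: [-179.8, -0.0, 166.2]
force: [-0.9, 1.9, -1.0]
opening: 0.0681
gripper_force: 30.0
```

carry_out:
  deltas:
    - [[0.14, 0.19, 0, 0, -1], [0, 0.38, 0, 0, -1], [-0.22, 0.31, 0, 0, -1], [-0.22, 0.07, 0, 0, -1], [0, 0, 0, 0, -1]]

```text
clock: 27.75
tool_pos: [0.5721, 0.2078, 0.1826]
orientation: [-179.8, -0.0, 166.2]
force: [-1.2, 1.3, -0.3]
opening: 0.0675
gripper_force: 30.0
```

carry_out:
  deltas:
    - [[0, 0.15, 0, 0, -1], [0, 0.3, 0, 0, -1], [0, 0.3, 0, 0, -1], [0, 0.05, 0, 0, -1], [0, 0.05, 0, 0, -1]]

```text
clock: 28.25
tool_pos: [0.5703, 0.2178, 0.1848]
orientation: [-179.9, -0.1, 166.4]
force: [0.1, 0.4, -0.9]
opening: 0.0678
gripper_force: 30.0
```

carry_out:
  deltas:
    - [[0, 0.15, 0, 0, -1], [0, 0.25, 0, 0, -1], [0, 0.25, 0, 0, -1], [0, 0, 0, 0, -1], [0, 0, 0, 0, -1]]

```text
clock: 28.75
tool_pos: [0.57, 0.218, 0.1843]
orientation: [-179.9, -0.1, 166.4]
force: [0.7, 1.0, -0.6]
opening: 0.0679
gripper_force: 30.0
```

carry_out:
  deltas:
    - [[-0.06, 0.14, 0, 0, -1], [-0.06, 0.14, 0, 0, -1], [-0.06, 0.14, 0, 0, -1], [-0.06, 0.14, 0, 0, -1]]

```text
clock: 29.15
tool_pos: [0.5896, 0.2453, 0.1843]
orientation: [-180.0, -0.0, 166.5]
force: [0.1, -0.3, -1.9]
opening: 0.0677
gripper_force: 30.0
```

```bash
python3 -c "
from h import *
chk()"
```

```text
{'clock': 29.15, 'joint_pos': [40.069, 18.818, -7.549, -0.004, -63.676, -143.578], 'tool_pos': [0.59, 0.245, 0.184], 'orientation': [-179.968, -0.029, 166.49], 'force': [0.112, -0.266, -1.873], 'moment': [-0.054, -0.005, 0.025], 'gripper_force': 29.992, 'opening': 0.068}
top row 185.0 tilt 90.0 [ 34.  19.  43.  79. 119. 160.]
wrist bit_large [([267.0, 119.0], 0.61)]
wrist bit_medium [([298.0, 170.0], 0.79)]
wrist bit_small [([278.0, 146.0], 0.73)]
wrist bit_large [([263.0, 123.0], 0.84)]
wrist bit_medium [([296.0, 170.0], 0.7)]
wrist bit_small [([277.0, 140.0], 0.85)]
[ 0.37363893  0.25004688 -0.93597491] [0.67387205 0.61432281 0.10842496]
```

View pics/chk.png

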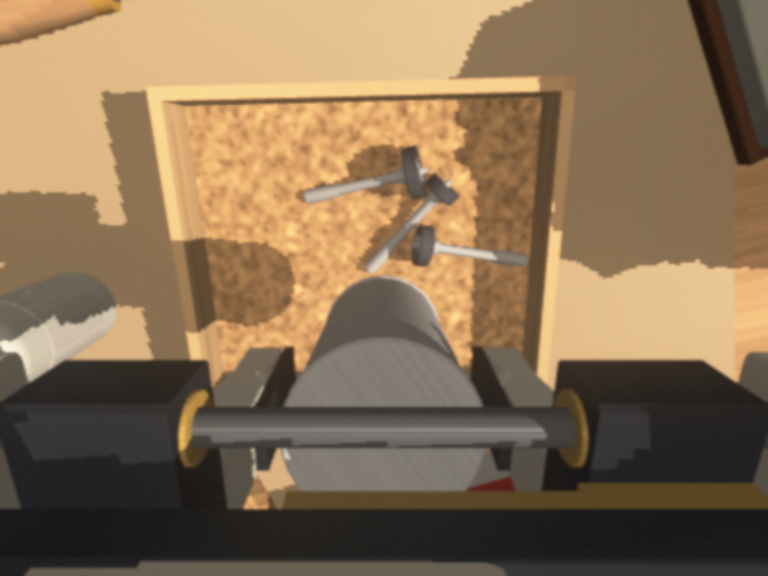

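carry_out:
  deltas:
    - [[0.17, -0.04, 0, 0, -1], [0.35, -0.08, 0, 0, -1], [0.52, -0.12, 0, 0, -1], [0.68, -0.163, 0, -0.018, -1], [0.68, -0.163, 0, -0.018, -1]]

```text
clock: 30.25
tool_pos: [0.447, 0.245, 0.185]
orientation: [180.0, -0.0, 173.2]
force: [0.8, 0.3, -1.3]
opening: 0.0676
gripper_force: 30.0
```

carry_out:
  deltas:
    - [[-0.02, -0.15, 0, 0, -1], [-0.04, -0.3, 0, 0, -1], [-0.06, -0.5, 0, 0, -1], [-0.092, -0.737, 0, 0, -1]]

```text
clock: 30.65
tool_pos: [0.4506, 0.0965, 0.1849]
orientation: [180.0, 0.0, 173.0]
force: [1.3, -1.4, -0.3]
opening: 0.0678
gripper_force: 30.0
```

carry_out:
  deltas:
    - [[-0.03, -0.24, 0, 0, -1], [-0.06, -0.49, 0, 0, -1], [-0.092, -0.737, 0, 0, -1]]

```text
clock: 30.95
tool_pos: [0.4506, -0.0531, 0.1851]
orientation: [180.0, 0.1, 173.0]
force: [2.5, -0.7, -1.2]
opening: 0.0677
gripper_force: 30.0
```

carry_out:
  deltas:
    - [[-0.03, -0.24, 0, 0, -1], [-0.06, -0.49, 0, 0, -1], [-0.092, -0.737, 0, 0, -1], [-0.092, -0.737, 0, 0, -1], [-0.092, -0.737, 0, 0, -1]]

```text
clock: 31.45
tool_pos: [0.4504, -0.2015, 0.1843]
orientation: [-180.0, -0.0, 172.7]
force: [0.5, -0.1, -0.9]
opening: 0.0679
gripper_force: 30.0
```

carry_out:
  deltas:
    - [[-0.16, 0.016, 0, 0, -1], [-0.33, 0.03, 0, 0, -1], [-0.5, 0.05, 0, 0, -1], [-0.648, 0.063, 0, 0, -1], [-0.648, 0.063, 0, 0, -1]]

```text
clock: 31.95
tool_pos: [0.5843, -0.2016, 0.1837]
orientation: [-180.0, 0.0, 173.1]
force: [-0.9, 0.6, -1.1]
opening: 0.0678
gripper_force: 30.0
```

```bash
python3 - <<'E'
from h import *
s=tilt2()
for v in ("scene","wrist"):
  t=ctrl.snapshot(v)
  for n,z in(("tray",0),("glue_bottle",0),("cradle",0),("closed_tin",.0526)): print(v,n,[(np.round(q["centre"]).tolist(),round(q["p"],2),ray(t,q["centre"],z)[:2].round(3)) for q in ctrl.spot_point(t,n)[:1]])
for x in(.64,.65,.66,.67): print(x,proj(t,[x,-.2045-(x-.587)*.123,.075]).round())
m=t["color"][300:384:12,256-10:256+90:20].mean(2).round(); print(m)
E
```

```text
{'clock': 31.95, 'joint_pos': [-0.946, 16.956, -10.336, 0.029, -62.698, -95.968], 'tool_pos': [0.584, -0.202, 0.184], 'orientation': [-179.975, 0.013, 173.099], 'force': [-0.913, 0.606, -1.128], 'moment': [0.026, 0.2, 0.022], 'gripper_force': 29.992, 'opening': 0.068}
top row 185.0 tilt 90.0 [ 35.  19.  43.  79. 119. 160.]
scene tray [([303.0, 233.0], 0.94, array([0.565, 0.226]))]
scene glue_bottle [([253.0, 207.0], 0.83, array([0.568, 0.004]))]
scene cradle [([200.0, 182.0], 0.59, array([ 0.577, -0.251]))]
scene closed_tin [([188.0, 166.0], 0.86, array([ 0.574, -0.309]))]
wrist tray []
wrist glue_bottle [([436.0, 142.0], 0.7, array([0.569, 0.005]))]
wrist cradle [([206.0, 178.0], 0.84, array([ 0.58 , -0.261]))]
wrist closed_tin [([147.0, 185.0], 0.83, array([ 0.567, -0.311]))]
0.64 [254. 250.]
0.65 [254. 259.]
0.66 [254. 267.]
0.67 [254. 276.]
[[122. 116. 119. 118. 144.]
 [120. 121. 121. 118. 175.]
 [121. 121. 116. 120. 174.]
 [ 67.  66.  67.  68.  66.]
 [ 32.  34.  33.  30.  31.]
 [ 31.  31.  32.  30.  29.]
 [ 39.  37.  37.  33.  32.]]
```

carry_out:
  deltas:
    - [[0, 0, 0.14, 0, -1], [0, 0, 0.275, 0, -1], [-0.07, 0, 0.275, 0, -1], [-0.14, 0, 0.275, 0, -1], [-0.2, 0, 0.275, 0, -1]]

```text
clock: 33.05
tool_pos: [0.619, -0.2083, 0.1291]
orientation: [-180.0, -0.2, 172.9]
force: [-8.1, 2.0, 5.0]
opening: 0.0679
gripper_force: 30.0
```

carry_out:
  deltas:
    - [[-0.06, 0, 0, 0, -1], [-0.12, 0, 0, 0, -1], [-0.18, 0, 0, 0, -1], [-0.18, 0, 0, 0, -1]]

```text
clock: 33.45
tool_pos: [0.6568, -0.2131, 0.1305]
orientation: [-180.0, -0.0, 173.0]
force: [-3.0, 0.2, 6.3]
opening: 0.0678
gripper_force: 30.0
```

```bash
python3 - <<'E'
from h import *
s=tilt2()
E
```

```text
{'clock': 33.45, 'joint_pos': [-1.825, 25.811, -4.218, 0.053, -59.996, -95.239], 'tool_pos': [0.657, -0.213, 0.13], 'orientation': [-179.952, -0.021, 172.962], 'force': [-3.007, 0.193, 6.326], 'moment': [-0.036, 1.327, 0.046], 'gripper_force': 30.001, 'opening': 0.068}
top row 104.0 tilt 62.0 [ 35.  19.  43.  79. 119. 161.]
```

carry_out:
  deltas:
    - [[-0.06, 0, 0, 0, -1], [-0.12, 0, 0, 0, -1], [-0.18, 0, 0, 0, -1], [-0.24, 0, 0, 0, -1], [-0.24, 0, 0, 0, -1]]

```text
clock: 34.05
tool_pos: [0.7044, -0.2187, 0.1292]
orientation: [-180.0, -0.0, 173.0]
force: [-1.5, -0.8, 1.7]
opening: 0.0678
gripper_force: 30.0
```

```bash
python3 - <<'E'
from h import *
s=tilt2()
E
```

```text
{'clock': 34.05, 'joint_pos': [-2.169, 29.973, 2.65, 0.02, -62.72, -94.888], 'tool_pos': [0.704, -0.219, 0.129], 'orientation': [-179.979, -0.041, 172.952], 'force': [-1.487, -0.789, 1.715], 'moment': [-0.176, 0.825, -0.026], 'gripper_force': 30.0, 'opening': 0.068}
top row 44.0 tilt 31.0 [ 34.  19.  43.  79. 119. 161.]
```

carry_out:
  deltas:
    - [[0, 0, -0.15, 0, -1], [0.15, 0, -0.15, 0, -1], [0.33, 0, -0.15, 0, -1], [0.52, 0, -0.15, 0, -1], [0.52, 0, -0.15, 0, -1]]

```text
clock: 34.65
tool_pos: [0.5964, -0.205, 0.1602]
orientation: [179.9, -0.0, 172.9]
force: [0.9, -0.1, 0.1]
opening: 0.068
gripper_force: 30.0
```

carry_out:
  deltas:
    - [[0, 0, 0.14, 0, -1], [0, 0, 0.28, 0, -1], [0, 0, 0.38, 0, -1], [0, 0, 0.38, 0, -1]]

```text
clock: 35.05
tool_pos: [0.6, -0.2055, 0.0817]
orientation: [180.0, -0.1, 173.0]
force: [-0.9, 0.4, -1.0]
opening: 0.0678
gripper_force: 30.0
```

```bash
python3 - <<'E'
from h import *
s=tilt2()
q=ctrl.silhouettes(s,"tin")[0]["mask"]
for r in range(60,240,30):
    c=np.where(q[r])[0]
    if len(c): print(r,c.min(),c.max())
E
```

```text
{'clock': 35.05, 'joint_pos': [-1.313, 23.822, -14.792, -0.017, -51.476, -95.726], 'tool_pos': [0.6, -0.206, 0.082], 'orientation': [179.996, -0.091, 172.95], 'force': [-0.874, 0.428, -0.981], 'moment': [-0.007, 0.072, -0.048], 'gripper_force': 29.998, 'opening': 0.068}
top row 34.0 tilt -10.0 [ 34.  19.  43.  79. 119. 161.]
60 198 312
90 198 312
120 198 313
150 196 314
180 195 316
210 194 317
```

carry_out:
  deltas:
    - [[-0.03, 0, 0.035, 0, -1], [-0.065, 0, 0.07, 0, -1], [-0.09, 0, 0.11, 0, -1], [-0.118, 0, 0.15, 0, -1], [-0.118, 0, 0.15, 0, -1]]

```text
clock: 35.7
tool_pos: [0.6246, -0.2087, 0.052]
orientation: [-180.0, -0.1, 173.0]
force: [0.6, 0.6, 1.1]
opening: 0.0679
gripper_force: 30.0
```

carry_out:
  deltas:
    - [[-0.01, 0, 0.03, 0, -1], [-0.02, 0, 0.05, 0, -1], [-0.035, 0, 0.07, 0, -1], [-0.035, 0, 0.085, 0, -1], [-0.035, 0, 0.085, 0, -1]]

```text
clock: 36.2
tool_pos: [0.6313, -0.2095, 0.0362]
orientation: [-180.0, 0.0, 173.0]
force: [0.7, -1.1, 1.8]
opening: 0.0677
gripper_force: 30.0
```

```bash
python3 - <<'E'
from h import *
s=tilt2()
for n in("tin_mouth","closed_tin","cradle"): print(n,[(np.round(q["centre"]).tolist(),round(q["p"],2),ray(s,q["centre"],.0526)[:2].round(3)) for q in ctrl.spot_point(s,n)[:1]])
E
```

```text
{'clock': 36.2, 'joint_pos': [-1.594, 29.075, -12.948, 0.007, -47.966, -95.452], 'tool_pos': [0.631, -0.209, 0.036], 'orientation': [-179.996, 0.013, 172.959], 'force': [0.681, -1.051, 1.802], 'moment': [-0.21, 0.069, 0.026], 'gripper_force': 30.001, 'opening': 0.068}
top row 2.0 tilt 5.0 [ 35.  19.  43.  79. 119. 160.]
tin_mouth [([257.0, 26.0], 0.7, array([ 0.52 , -0.195]))]
closed_tin [([31.0, 167.0], 0.79, array([ 0.568, -0.311]))]
cradle [([170.0, 161.0], 0.62, array([ 0.573, -0.244]))]
```

carry_out:
  deltas:
    - [[0, 0, 0.015, 0, -1], [0, 0, 0.015, 0, -1], [0, 0, 0.015, 0, 1], [0, 0, 0.015, 0, 1], [0, 0, 0.015, 0, 1]]

```text
clock: 36.95
tool_pos: [0.6307, -0.2093, 0.0332]
orientation: [180.0, -0.0, 172.9]
force: [0.1, -0.0, -0.1]
opening: 0.0847
gripper_force: 0.0
```

carry_out:
  deltas:
    - [[0, 0, 0, 0, 1], [0, 0, -0.2, 0, 1], [0, 0, -0.42, 0, 1], [0.1, 0, -0.5, 0, 1], [0.17, 0, -0.5, 0, 1]]

```text
clock: 37.45
tool_pos: [0.5985, -0.2054, 0.1368]
orientation: [180.0, 0.3, 173.0]
force: [-0.1, -0.4, -1.4]
opening: 0.0878
gripper_force: 0.0
```

carry_out:
  deltas:
    - [[0, 0, -0.25, 0, 1], [0, 0, -0.45, 0, 1], [0, 0, -0.45, 0, 1], [0, 0, -0.45, 0, 1]]

```text
clock: 37.85
tool_pos: [0.5977, -0.2051, 0.2248]
orientation: [180.0, 0.1, 173.0]
force: [-0.5, 0.1, -1.6]
opening: 0.0875
gripper_force: 0.0
```

```bash
python3 - <<'E'
from h import *
st()
s=ctrl.snapshot("wrist"); save(s,"end")
for n in("tin","tin_mouth","closed_tin"): print(n,[(np.round(q["centre"],1).tolist(),round(q["p"],2),ray(s,q["centre"],.0526)[:2].round(3)) for q in ctrl.spot_point(s,n)[:1]])
for q in ctrl.silhouettes(s,"tin")[:1]:
    b=cv2.boxPoints(cv2.minAreaRect(cv2.findNonZero(q["mask"].astype(np.uint8)))); print(b.round().tolist(),[ray(s,p,.07)[:2].round(3).tolist() for p in b])
t=ctrl.snapshot("top")
for n in("tin","tin_mouth","tray","glue_bottle","closed_tin","bit_large","bit_medium","bit_small"): print(n,[(np.round(q["centre"],1).tolist(),round(q["p"],2),ray(t,q["centre"],.0526 if "tin" in n else 0)[:2].round(3)) for q in ctrl.spot_point(t,n)[:2]])
E
```

```text
{'clock': 37.85, 'joint_pos': [-1.283, 16.511, -5.363, -0.017, -67.985, -95.76], 'tool_pos': [0.598, -0.205, 0.225], 'orientation': [179.97, 0.14, 172.951], 'force': [-0.483, 0.064, -1.615], 'moment': [-0.051, 0.032, 0.007], 'gripper_force': 0.0, 'opening': 0.087}
tin [([253.9, 165.4], 0.72, array([ 0.586, -0.205]))]
tin_mouth [([253.6, 102.9], 0.82, array([ 0.52 , -0.197]))]
closed_tin [([154.2, 160.1], 0.58, array([ 0.567, -0.314]))]
[[120.0, 119.0], [185.0, 114.0], [193.0, 209.0], [128.0, 214.0]] [[0.519, -0.333], [0.522, -0.266], [0.623, -0.278], [0.62, -0.351]]
tin [([321.9, 186.5], 0.73, array([ 0.589, -0.211]))]
tin_mouth [([322.3, 205.4], 0.86, array([ 0.527, -0.211]))]
tray [([187.7, 191.0], 0.88, array([0.583, 0.237]))]
glue_bottle []
closed_tin [([353.0, 189.7], 0.65, array([ 0.577, -0.313]))]
bit_large [([181.7, 203.8], 0.59, array([0.54 , 0.258]))]
bit_medium [([167.5, 186.4], 0.54, array([0.6  , 0.306]))]
bit_small [([174.9, 201.0], 0.56, array([0.55 , 0.281]))]
```

```bash
python3 -c "
from h import *
st(); print(ctrl.close_job())"
```

```text
{'clock': 38.55, 'joint_pos': [-1.285, 16.609, -5.401, -0.002, -67.994, -95.76], 'tool_pos': [0.597, -0.205, 0.224], 'orientation': [179.999, -0.004, 172.954], 'force': [0.237, -0.669, 0.343], 'moment': [-0.01, -0.028, -0.021], 'gripper_force': 0.0, 'opening': 0.088}
the job is handed in; nothing more can be done
None
```

I emptied all three bits into the tray, laid the tin back in the cradle mouth to the front about 5 mm from its starting place by camera, and handed the job in at 38.6 s; no verdict came back.

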